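Set up a spirit-lamp water bath

TASK

Set up the water bath for warming the clear dropping bottle: stand the four-legged steel stand over the spirit lamp on the heat-proof mat, centred on the lamp and square with the mat, lay the wire gauze centrally and squarely on top of the stand, put the low glass dish in the middle of the gauze and stand the clear dropping bottle upright in the dish. Lay the timer from among these parts flat on the worktop just to the left of the mat, level with the mat's middle and about 2 cm clear of its edge. Do not shift the lamp on its mat, and leave the amber bottle and the beaker where they stand.

Things in the scene. Friction and masses are not known exactly. Their poses are not given: they have to be found in the camera images.
- mat: grey square heat-proof mat, 150 x 150 x 5 mm, fixed on the worktop; behind it and to its left stands the microscope, whose upright screen (0.2 to 0.36 m above the worktop, front face 0.52 to 0.58 m ahead of the robot) must be kept clear of; origin at the centre of its underside (its top is 5 mm higher), x towards the far edge, y towards the left edge, z up; turned by up to 0.25 rad
- lamp: loose glass spirit lamp, 160 g, on the mat (near its middle): bulbous faceted body up to 84 mm wide (42 mm from the axis) up to 74 mm, then a neck and a cap 32 mm wide up to 120 mm; the cap stays on; origin at the centre of its underside, z up
- stand: bare steel burner stand on four legs, about 200 g: square open frame on top, 60 x 60 mm outside, flat bar 7 mm thick, from 130 to 140 mm above the soles; legs 7 mm thick splay from its corners to rubber feet (11 mm) at x, y = +-48 mm, the lamp fits between them; origin at sole level under the frame's centre, x and y along its sides, z up. Grip across the outside of the frame (60 mm)
- gauze: wire gauze with steel rim and round white ceramic centre, lying flat: 66 x 66 mm, 8 mm thick, flat on both faces, rigid, 60 g; origin at the centre of its underside, x and y along its sides, z up
- dish: empty low round glass dish, clear, open at the top: 62 mm outside diameter, 40 mm high, wall 3 mm, base 4 mm thick, about 70 g; origin at the centre of its underside, z up
- clear_bottle: dropping bottle of clear glass with a white label and a black dropper cap, about 90 g, closed and rigid: body 35 mm wide, with shoulders, up to 56 mm, black screw collar 20 mm wide from 56 to 72 mm, teat 12 mm wide to 92 mm; origin at the centre of its underside, z up
- amber_bottle: dropping bottle of brown glass, of the same shape and size as the clear one; not needed, stays where it is; origin at the centre of its underside
- timer: flat white timer with a grey-green display and coloured buttons, lying on its back among the parts in front of or right of the balance (not the one by the far left wall): 70 mm (its x) by 64 mm (its y) by 16 mm high, about 60 g; origin at the centre of its underside, z up
- beaker: small empty glass beaker, 53 mm wide and 66 mm high, a bystander that stays where it is, before the balance (60 mm high; its front edge lies 0.45 m ahead of the robot, from y = -0.03 to -0.22 m); origin at the centre of its underside
There are look-alikes about, which are no part of the job. Of the things that look like the gauze, take the one that is nearest to the robot's base at the start.

How it is judged:
By the outcome, as a careful person would: the job done as asked, in the order asked, and still so for the second after the job is handed in, with the robot touching nothing.
It also fails if it takes over 141 s, if anything falls off the work surface, if the arm or the gripper's body presses on something with over 40 N, if the wrist force passes 120 N, or if a joint passes its speed limit or range.

ROBOT

A 6-joint arm with a two-finger parallel gripper is mounted at the origin on a cart in front of the work surface, level with it; the furniture and walls round the work are solid. World frame = base frame: x ahead of the robot, y to its left, z up, the work surface at z = 0. Lengths are in m, angles in rad, forces in N, time in s.
With the tool pointing down it reaches from about 0.35 to 0.775 m from the base axis. Payload 5.5 kg.
Tool frame: the origin (TCP) lies between the finger pads; the fingertips stand 25 mm ahead of it and the grasp point (between the pads) lies 6 mm ahead of it; z points along the fingers, y is the line along which they close (so a half turn about z gives the same grasp; the last joint's range is limited). The gripper opens to 85 mm and grips with 20 to 120 N. Pads are 22 mm wide; open, the fingers measure 114 mm over their backs; the gripper's body (76 mm by 85 mm) begins 54 mm behind the grasp point. The pads swing forward as they close: fully open they stand 13 mm farther back than shut.
Start: joints at [-0.14, 0.313, 0.046, 1.304, 0, 1.431], TCP at [0.575, -0, 0.256] pointing down, gripper open.
Joint ranges: [-2.76, 2.76], [-0.86, 1.69], [-1.03, 1.26], [-2.2, 2.34], [-1.47, 1.5], [-3.14, 3.14]. Speed limits (rad/s): [2.57, 2.57, 3.14, 3.14, 3.14, 3.14].

INTERFACE

Orientations are given as a 3x3 rotation matrix whose columns are the frame's x, y, z axes.
In Python, from rig import sense, imaging, job, finder gives the robot as it stands.
- The arm moves only by the shell command python3 -m creep 'ROWS' [FORCE]. ROWS is JSON, a list that holds one entry, the list of rows, each a list of 5 numbers: the shift along the world's x, y, z in m, then the turn about the world's z in degrees, then the finger opening in m, from 0 to 0.0854. In form: [[[dx, dy, dz, yaw, grip], ...]]. A call has 1 to 10 rows; each row shifts and turns the commanded pose from where the row before left it; what a row does not reach is not made up. A row lasts 1/8 s, in which the tool goes at most 62.5 mm and 10.7 degrees, less where a joint would pass 70% of its speed; a pose out of reach is approached as far as the arm can. A call is refused whole if a number of a shift passes 0.0625 or a number of a turn 10.7, either way. A call with a gripper value outside its range is refused whole. The fingers move at their own pace and stop on an object; FORCE is the grip in N (left out, the last holds). Time passes only in rows, so rows that do not move let the fingers close. It gives the time, the measured TCP pose, the force, the opening and the grip force at its end, in the units of the state.
- sense(): the state, without advancing time (a new reading comes with each control period).
- imaging.get_image(name): name is "scene" or "side" or "wrist"; returns (picture, depth): 480x640x3 uint8, red, green, blue; 480x640 float32, m along the optical axis (not along the pixel's ray), 0 where there is no reading.
- imaging.get_calibration(name): a dict with "fx", "fy", "cx", "cy" (pixels), "R" (3x3) and "t" (3): a world point X has camera coordinates R X + t; the wrist camera has in their place "T_tool_cam" (4x4, takes a point from camera to tool coordinates, whose origin is the TCP and whose axes are the flange's). Camera axes: x right, y down, z forward; pixel columns grow to the right and rows downward; lengths in m; the calibration is good to about 2 mm. A picture is of the moment at which its call begins: read the wrist's pose just before it. get_calibration takes no time and is no camera call.
- job.finish_job(): hands the job in; it is judged then, once.
Trained networks look in the newest picture that a camera, given by its name, has taken for a name from the list of things; names that differ only in an ending like _2 or _b are one class to them, and where a whole thing is asked for, a point or a joint stands for the part that bears it (a point fixed in the world has none). Each returns a list of dicts, best first, with "confidence" (0 to 1); they miss things now and then, are a little off and sometimes report something else, mostly with a low value. They report only what shows in the picture. A call takes as long as a camera call. They do not tell look-alikes from the thing itself.
- finder.masks_of(target, camera): "mask" (480x640 bool, what is visible of it) and "centre" ([column, row] in pixels, amid what is visible of it).
- finder.spot_point(target, camera): "centre" ([column, row] in pixels: a listed point, or the origin of a listed thing).
The state is a dict: "time": time; "joints": joint angles; "dq": joint speeds; "tau": joint torques, N m; "eef_pos": TCP position; "orientation": TCP orientation; "ft_force": force on the tool from outside, world axes, zero at the start; "moment": the same for the moment, N m; "gripper_width": finger opening in m; "grasp_force": force on a finger pad.
Only numpy, scipy, OpenCV 4.12 (cv2) and the standard library are available. Lean on these libraries where they do the work, as an engineer would, in place of code of your own. Each camera call takes 0.05 s, during which the arm holds its last target. There are 200 camera calls.

## Working session

There is one attempt and no reset: what is moved stays moved. The work goes in short steps, Python scripts to look and compute and a shell command to move; the robot and the scene stay as the last step left them, time stands still between calls to the robot, and variables do not carry over. Pictures are saved under pics/ and viewed, at most 19 in all, crops included, and the job is handed in when it is done.

```bash
ls; mkdir -p pics
cat > h.py <<'E'
import numpy as np, cv2
from rig import sense, imaging, job, finder
def cam(name, s=None):
    c=imaging.get_calibration(name)
    if name!="wrist": return c,np.array(c["R"]).T,-np.array(c["R"]).T@np.array(c["t"])
    s=s or sense(); T=np.array(c["T_tool_cam"]); R=np.array(s["orientation"])
    return c,R@T[:3,:3],R@T[:3,3]+np.array(s["eef_pos"])
def cloud(name,d,s=None):
    c,Rw,o=cam(name,s); v,u=np.mgrid[:480,:640]
    p=np.stack([(u-c["cx"])/c["fx"]*d,(v-c["cy"])/c["fy"]*d,d],-1)
    P=p@Rw.T+o; P[d==0]=np.nan; return P
def ray(name,u,v,z,s=None):
    c,Rw,o=cam(name,s); r=Rw@np.array([(u-c["cx"])/c["fx"],(v-c["cy"])/c["fy"],1]); return o+r*(z-o[2])/r[2]
def snap(name,fn=None):
    s=sense(); im,d=imaging.get_image(name)
    if fn: cv2.imwrite("pics/"+fn,im[...,::-1])
    return s,im,d,cloud(name,d,s)
E
python3 - <<'E'
from h import *
for n in ("scene","side","wrist"):
    s,im,d,P=snap(n,n+"0.png")
    c,Rw,o=cam(n,s); print(n,o.round(3),Rw[:,2].round(2),c["fx"])
    for t in "mat lamp stand gauze dish clear_bottle amber_bottle timer beaker".split():
        for m in finder.masks_of(t,n)[:4]:
            q=P[m["mask"]]; q=q[~np.isnan(q[:,0])]
            if len(q): print(t,round(m["confidence"],2),np.round(m["centre"]),m["mask"].sum(),np.median(q,0).round(3),"z95",np.percentile(q[:,2],95).round(3))
E
```

```text
pics
scene [-0.234 -1.089  0.671] [ 0.59  0.66 -0.47] 487.4342573213157
mat 0.73 [237. 219.] 704 [0.442 0.073 0.058] z95 0.116
mat 0.67 [234. 238.] 675 [0.411 0.072 0.005] z95 0.008
mat 0.27 [351. 294.] 408 [ 0.443 -0.42   0.042] z95 0.086
lamp 0.87 [237. 219.] 688 [0.442 0.073 0.059] z95 0.116
stand 0.85 [375. 234.] 726 [ 0.623 -0.298  0.087] z95 0.141
gauze 0.89 [430. 344.] 695 [ 0.476 -0.618  0.008] z95 0.01
gauze 0.84 [383. 292.] 416 [ 0.556 -0.413  0.008] z95 0.01
dish 0.77 [308. 290.] 562 [ 0.4   -0.303  0.025] z95 0.04
clear_bottle 0.64 [281. 269.] 323 [ 0.386 -0.206  0.038] z95 0.08
amber_bottle 0.62 [352. 293.] 411 [ 0.443 -0.42   0.041] z95 0.084
timer 0.74 [353. 296.] 381 [ 0.442 -0.421  0.041] z95 0.084
timer 0.71 [337. 277.] 447 [ 0.5   -0.294  0.016] z95 0.019
timer 0.35 [387. 291.] 441 [ 0.557 -0.413  0.008] z95 0.01
beaker 0.56 [258. 244.] 491 [ 0.403 -0.078  0.044] z95 0.065
side [0.234 1.114 0.949] [ 0.16 -0.83 -0.54] 594.5935201165121
mat 0.8 [309. 332.] 1975 [0.426 0.114 0.005] z95 0.008
lamp 0.7 [301. 308.] 1172 [0.449 0.105 0.061] z95 0.119
stand 0.63 [259. 204.
[... 374 characters left out ...]
203.] 219 [ 0.449 -0.401  0.041] z95 0.084
timer 0.5 [316. 233.] 253 [ 0.501 -0.286  0.016] z95 0.02
timer 0.39 [303. 208.] 296 [ 0.558 -0.405  0.007] z95 0.011
beaker 0.85 [333. 276.] 560 [ 0.409 -0.047  0.044] z95 0.065
wrist [0.575 0.081 0.374] [-0.   -0.32 -0.95] 358.0196214401466
mat 0.65 [224. 108.] 17235 [0.466 0.092 0.005] z95 0.007
lamp 0.58 [170. 110.] 8219 [0.464 0.088 0.064] z95 0.124
stand 0.89 [395. 426.] 440 [ 0.663 -0.259  0.038] z95 0.065
dish 0.67 [206. 417.] 74 [ 0.429 -0.283  0.007] z95 0.012
dish 0.47 [156. 275.] 3548 [ 0.407 -0.066  0.041] z95 0.065
timer 0.64 [261. 418.] 1493 [ 0.501 -0.275  0.016] z95 0.018
beaker 0.97 [154. 275.] 3710 [ 0.407 -0.067  0.041] z95 0.066
```

Run:
```python
import cv2
a=cv2.imread("pics/scene0.png"); cv2.imwrite("pics/c1.png",cv2.resize(a[170:390,190:490],(800,587),interpolation=cv2.INTER_CUBIC))
```

```text
(no output)
```

View pics/c1.png

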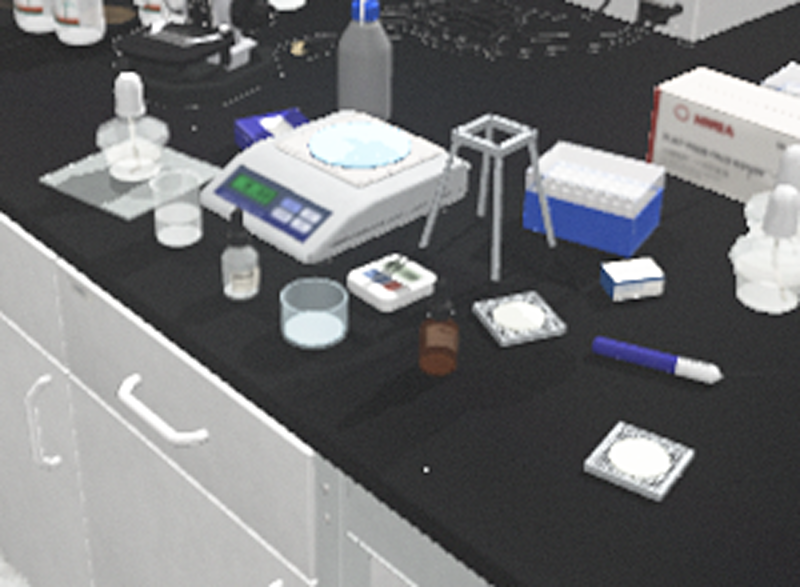

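View pics/wrist0.png

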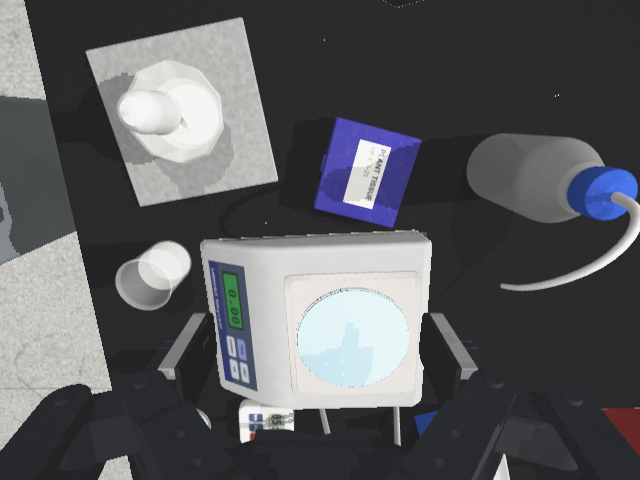

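The gauze look-alikes are at scene (383,292), 0.69 m from the base, and (430,344), 0.78 m away. The crop confirms both are gauzes, and the first is the nearer. The timer is the white one at (337,277), in front of the balance. The wrist picture shows the mat with the lamp at (170,110), the beaker at (154,275) and the balance in the middle.

```bash
cat >> h.py <<'E'
def rect(q):
    r=cv2.minAreaRect((q[:,:2]*1000).astype(np.float32)); a=r[2]; a=(a+45)%90-45
    return np.round(r[0],1),np.round(r[1],1),round(a,1)
def circ(q):
    A=np.c_[2*q[:,:2],np.ones(len(q))]; b=(q[:,:2]**2).sum(1); x=np.linalg.lstsq(A,b,rcond=None)[0]
    return x[:2].round(4),round(float(np.sqrt(x[2]+x[:2]@x[:2])),4)
E
python3 - <<'E'
from h import *
for n in ("wrist","side","scene"):
    s,im,d,P=snap(n)
    m=finder.masks_of("mat",n); m=[k for k in m if np.nanmedian(P[k["mask"]][:,2])<.02][0]["mask"]
    q=P[m]; q=q[abs(q[:,2]-.005)<.006]; print(n,"mat",rect(q),np.median(q[:,2]).round(4))
    for t in ["lamp"]:
        q=P[finder.masks_of(t,n)[0]["mask"]]; 
        for lo,hi in((.1,.116),(.117,.13),(.03,.06)):
            k=q[(q[:,2]>lo)&(q[:,2]<hi)]; print(t,lo,len(k),k.mean(0).round(4),circ(k) if len(k)>9 else '')
    k=P[(P[...,2]>.134)&(P[...,2]<.145)&(P[...,0]>.5)&(P[...,0]<.75)&(P[...,1]<-.2)&(P[...,1]>-.38)]
    if len(k)>10: print("stand",rect(k),len(k))
E
```

```text
wrist mat (array([445.6,  83. ]), array([153.1, 152.1]), 10.1) 0.0052
lamp 0.1 509 [0.464  0.0868 0.1092] (array([0.4533, 0.0871]), 0.0142)
lamp 0.117 1350 [0.4552 0.0872 0.1221] (array([0.4541, 0.0871]), 0.0092)
lamp 0.03 2194 [0.467  0.0887 0.057 ] (array([0.4538, 0.0869]), 0.0369)
side mat (array([447.4,  83.9]), array([151.3, 164.8]), 9.8) 0.0051
lamp 0.1 78 [0.4516 0.1002 0.1086] (array([0.4529, 0.0924]), 0.0122)
lamp 0.117 73 [0.4516 0.0943 0.1222] (array([0.4518, 0.0933]), 0.0089)
lamp 0.03 374 [0.4487 0.1124 0.0514] (array([0.4544, 0.0817]), 0.0428)
stand (array([ 623.6, -291.9]), array([76.2, 32.7]), -29.5) 51
scene mat (array([447.3,  83.8]), array([164.3, 152.6]), 10.7) 0.0052
lamp 0.1 52 [0.4466 0.079  0.109 ] (array([0.4493, 0.0841]), 0.0113)
lamp 0.117 34 [0.4497 0.0833 0.1216] (array([0.4504, 0.0858]), 0.0091)
lamp 0.03 232 [0.4372 0.0654 0.0486] (array([0.4493, 0.085 ]), 0.0334)
stand (array([ 627.1, -301.1]), array([63.2, 62.8]), 6.5) 201
```

```bash
python3 -m creep '[[[0,-0.03,0.02,0,0.085],[0,-0.04,0.02,0,0.085],[0,-0.04,0.02,0,0.085],[0,-0.04,0.01,0,0.085],[0,-0.04,0.01,0,0.085],[0,0,0,0,0.085],[0,0,0,0,0.085]]]'
python3 - <<'E'
from h import *
s,im,d,P=snap("wrist","w1.png"); print(np.round(s["eef_pos"],4),s["time"])
k=P[(P[...,2]>.132)&(P[...,2]<.147)&(P[...,0]>.5)&(P[...,0]<.75)&(P[...,1]<-.2)&(P[...,1]>-.38)]
print("stand",rect(k) if len(k)>5 else '',len(k))
E
```

```text
time: 2.82
eef_pos: [0.5749, -0.1898, 0.336]
orientation: [[0.0, 1.0, -0.0], [1.0, -0.0, 0.001], [0.001, -0.0, -1.0]]
ft_force: [-0.0, 0.4, -1.1]
gripper_width: 0.0852
grasp_force: 0.0
[ 0.5749 -0.1898  0.336 ] 2.825
stand (array([ 630.1, -301.9]), array([60. , 60.8]), 5.4) 1721
```

View pics/w1.png

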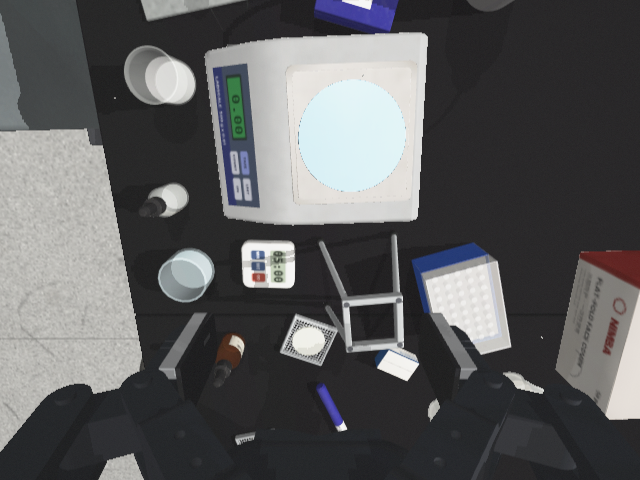

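The stand frame is at (373,323), the timer at (268,265), the near gauze at (308,340), the dish at (187,275) and the clear bottle at (170,198). The amber bottle is at (230,350).

Run:
```python
from h import *
s,im,d,P=snap("wrist")
for t in ("gauze","timer","dish","clear_bottle","amber_bottle","beaker"):
    for m in finder.masks_of(t,"wrist")[:2]:
        q=P[m["mask"]]; q=q[~np.isnan(q[:,0])]; zt=np.percentile(q[:,2],95); k=q[q[:,2]>zt-.006]
        k2=k[(abs(k[:,:2]-np.median(k[:,:2],0))<.055).all(1)]
        print(t,round(m["confidence"],2),np.round(m["centre"]),"zt",zt.round(3),rect(k2),circ(k2))
        if "bottle" in t:
            for lo,hi in((.01,.04),(.058,.07),(.075,.1)):
                b=q[(q[:,2]>lo)&(q[:,2]<hi)]
                if len(b)>9: print(lo,len(b),b.mean(0).round(4),circ(b))
```

```text
gauze 0.86 [307. 340.] zt 0.009 (array([ 560.2, -410.5]), array([66.9, 65.9]), -21.3) (array([ 0.5598, -0.4099]), 0.0267)
timer 0.8 [267. 264.] zt 0.018 (array([ 508.1, -289.5]), array([64.6, 70.1]), -1.4) (array([ 0.5084, -0.2883]), 0.0268)
dish 0.96 [186. 274.] zt 0.04 (array([ 403.4, -299. ]), array([61.8, 59.8]), -30.7) (array([ 0.4032, -0.2982]), 0.0292)
clear_bottle 0.62 [165. 204.] zt 0.091 (array([ 393. , -197.9]), array([11.5, 12. ]), 33.6) (array([ 0.3932, -0.1977]), 0.0045)
0.01 297 [ 0.4049 -0.1924  0.0256] (array([ 0.3924, -0.1986]), 0.0175)
0.058 192 [ 0.397  -0.1961  0.0667] (array([ 0.3935, -0.1979]), 0.0089)
0.075 182 [ 0.3948 -0.1971  0.0876] (array([ 0.3935, -0.1977]), 0.0047)
amber_bottle 0.68 [229. 354.] zt 0.09 (array([ 450.5, -413.4]), array([10.3, 11.5]), -5.9) (array([ 0.4505, -0.4136]), 0.0044)
0.01 324 [ 0.4559 -0.4024  0.0256] (array([ 0.4505, -0.4147]), 0.017)
0.058 156 [ 0.452  -0.4093  0.0658] (array([ 0.4504, -0.4139]), 0.0089)
0.075 143 [ 0.451  -0.412   0.0865] (array([ 0.4505, -0.4135]), 0.0045)
beaker 0.95 [159.  79.] zt 0.066 (array([408.9, -65.7]), array([52.5, 52.8]), -8.8) (array([ 0.41  , -0.0659]), 0.0247)
```

```bash
python3 -m creep '[[[0.02,-0.04,0,5.4,0.085],[0.02,-0.04,0,0,0.085],[0.015,-0.032,0,0,0.085],[0,0,-0.04,0,0.085],[0,0,-0.05,0,0.085],[0,0,-0.03,0,0.085],[0,0,0,0,0.085]]]' 30
python3 - <<'E'
from h import *
s,im,d,P=snap("wrist")
print(np.array(s["joints"]).round(2))
k=P[(P[...,2]>.132)&(P[...,2]<.147)&(P[...,0]>.57)&(P[...,0]<.69)&(P[...,1]<-.24)&(P[...,1]>-.36)]
print("stand",rect(k) if len(k)>5 else '',len(k))
E
```

```text
time: 4.1
eef_pos: [0.6285, -0.3009, 0.2131]
orientation: [[-0.094, 0.996, -0.005], [0.996, 0.094, 0.003], [0.004, -0.005, -1.0]]
ft_force: [-0.4, 0.6, -0.0]
gripper_width: 0.0854
grasp_force: 0.0
[-0.56  0.58  0.35  1.35  0.    0.91]
stand (array([ 630.2, -301.7]), array([60.2, 60.4]), 5.5) 4914
```

```bash
python3 -m creep '[[[0,0,-0.03,0,0.085],[0,0,-0.03,0,0.085],[0,0,-0.018,0,0.085],[0,0,0,0,0.085],[0,0,0,0,0.05],[0,0,0,0,0.05],[0,0,0,0,0.05],[0,0,0,0,0.05]]]' 40
python3 -m creep '[[[0,0,0,0,0.05],[0,0,0.01,0,0.05],[0,0,0.02,0,0.05],[0,0,0,0,0.05]]]'
```

```text
time: 5.15
eef_pos: [0.631, -0.3027, 0.141]
orientation: [[-0.094, 0.996, 0.004], [0.996, 0.094, -0.002], [-0.002, 0.003, -1.0]]
ft_force: [-1.8, -0.5, 6.5]
gripper_width: 0.059
grasp_force: 43.6
time: 5.65
eef_pos: [0.631, -0.3026, 0.1704]
orientation: [[-0.094, 0.996, 0.003], [0.996, 0.094, -0.002], [-0.002, 0.003, -1.0]]
ft_force: [-0.0, -0.1, -3.2]
gripper_width: 0.059
grasp_force: 43.8
```

```bash
python3 -m creep '[[[0,0,0.03,0,0.05],[0,0,0.05,0,0.05],[0,0,0.05,0,0.05],[-0.01,0.02,0,0,0.05],[-0.02,0.045,0,1,0.05],[-0.022,0.05,0,1,0.05],[-0.022,0.05,0,1,0.05],[-0.022,0.05,0,1,0.05],[-0.022,0.05,0,0.8,0.05],[-0.022,0.05,0,0,0.05]]]'
python3 -m creep '[[[-0.018,0.035,0,0,0.05],[-0.011,0.025,0,0,0.05],[-0.006,0.0145,0,0,0.05],[-0.002,0,0,0,0.05],[0,0,0,0,0.05],[0,0,0,0,0.05]]]'
python3 - <<'E'
from h import *
for n in ("wrist","side","scene"):
    s,im,d,P=snap(n,n+"2.png")
    for z,nm in((s["eef_pos"][2]-.002,"frame"),(.121,"cap")):
        k=P[(abs(P[...,2]-z)<.007)&(abs(P[...,0]-.454)<.06)&(abs(P[...,1]-.087)<.06)]
        if len(k)>9: print(n,nm,rect(k),len(k),circ(k))
E
```

```text
time: 6.9
eef_pos: [0.4889, 0.0145, 0.2977]
orientation: [[-0.177, 0.984, -0.0], [0.984, 0.177, 0.0], [0.0, -0.0, -1.0]]
ft_force: [0.5, 0.5, -2.0]
gripper_width: 0.0588
grasp_force: 44.2
time: 7.65
eef_pos: [0.4535, 0.0866, 0.2981]
orientation: [[-0.176, 0.984, -0.0], [0.984, 0.176, -0.0], [-0.0, -0.0, -1.0]]
ft_force: [0.6, -0.1, -2.0]
gripper_width: 0.0593
grasp_force: 44.2
wrist frame (array([452.5,  87.3]), array([86.3, 61.5]), 9.9) 13026 (array([0.4522, 0.0892]), 0.0309)
wrist cap (array([452.9,  87.5]), array([26.8, 27.3]), -8.1) 797 (array([0.4527, 0.0881]), 0.0096)
side frame (array([451.8,  92.5]), array([85.2, 64.4]), 7.8) 410 (array([0.4521, 0.0924]), 0.0319)
side cap (array([451.9,  95.2]), array([27.6, 23.4]), 16.4) 93 (array([0.4521, 0.0938]), 0.0093)
scene frame (array([450.8,  87.2]), array([87.4, 66. ]), 10.1) 197 (array([0.4479, 0.0871]), 0.0339)
scene cap (array([449.8,  85.7]), array([22.3, 23.6]), -31.8) 43 (array([0.4507, 0.0853]), 0.0091)
```

View pics/wrist2.png

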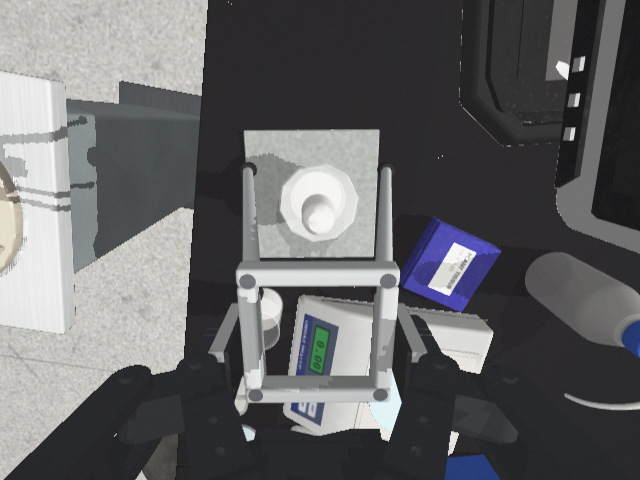

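The stand hangs square above the lamp: the frame spans (247..388, 274..395) and the cap at (320,215) lies centrally under it according to the depth fits.

```bash
python3 -m creep '[[[0,0,-0.02,0,0.05],[0,0,-0.03,0,0.05],[0,0,-0.03,0,0.05],[0,0,-0.03,0,0.05],[0,0,-0.025,0,0.05],[0,0,-0.01,0,0.05],[0,0,0,0,0.05]]]'
python3 -m creep '[[[0,0,-0.004,0,0.05],[0,0,-0.003,0,0.05],[0,0,0,0,0.05]]]'
```

```text
time: 8.68
eef_pos: [0.4529, 0.0873, 0.1531]
orientation: [[-0.177, 0.984, -0.001], [0.984, 0.177, -0.0], [0.0, -0.001, -1.0]]
ft_force: [0.7, -0.2, -1.6]
gripper_width: 0.0592
grasp_force: 44.2
time: 9.05
eef_pos: [0.4531, 0.0875, 0.1465]
orientation: [[-0.177, 0.984, 0.0], [0.984, 0.177, 0.0], [-0.0, 0.0, -1.0]]
ft_force: [0.3, -0.0, -2.0]
gripper_width: 0.059
grasp_force: 44.2
```

```bash
python3 -m creep '[[[0,0,-0.0015,0,0.05],[0,0,0,0,0.05]]]'
```

```text
time: 9.3
eef_pos: [0.4531, 0.0877, 0.146]
orientation: [[-0.177, 0.984, 0.001], [0.984, 0.177, 0.0], [0.0, 0.001, -1.0]]
ft_force: [-3.5, 0.6, 6.5]
gripper_width: 0.0593
grasp_force: 45.1
```

```bash
python3 -m creep '[[[0,0,0.0005,0,0.085],[0,0,0,0,0.085],[0,0,0,0,0.085],[0,0,0,0,0.085],[0,0,0.02,0,0.085],[0,0,0.04,0,0.085],[0,0,0.06,0,0.085],[0,-0.03,0.05,0,0.085],[0,-0.03,0,0,0.085],[0,0,0,0,0.085]]]'
python3 - <<'E'
from h import *
s,im,d,P=snap("wrist","w3.png")
B=(abs(P[...,0]-.454)<.06)&(abs(P[...,1]-.087)<.06)
for z,nm in((.145,"frame"),(.121,"cap")):
    k=P[(abs(P[...,2]-z)<.008)&B]
    if len(k)>9: print(nm,rect(k),len(k),circ(k),np.median(k[:,2]).round(4))
m=finder.masks_of("mat","wrist")
q=P[m[0]["mask"]]; q=q[abs(q[:,2]-.005)<.004]; print("mat",rect(q))
E
```

```text
time: 10.55
eef_pos: [0.4534, 0.0262, 0.3159]
orientation: [[-0.174, 0.985, 0.001], [0.985, 0.174, -0.0], [-0.001, 0.001, -1.0]]
ft_force: [-0.2, 0.8, 0.4]
gripper_width: 0.0851
grasp_force: 0.0
frame (array([451.9,  88.2]), array([60.1, 60.3]), 10.2) 2607 (array([0.4517, 0.0887]), 0.0305) 0.145
cap (array([451.6,  89.1]), array([65.1, 63.9]), 10.3) 907 (array([0.4453, 0.096 ]), 0.0166) 0.1222
mat (array([446.7,  82.8]), array([150.4, 150. ]), 10.7)
```

View pics/w3.png

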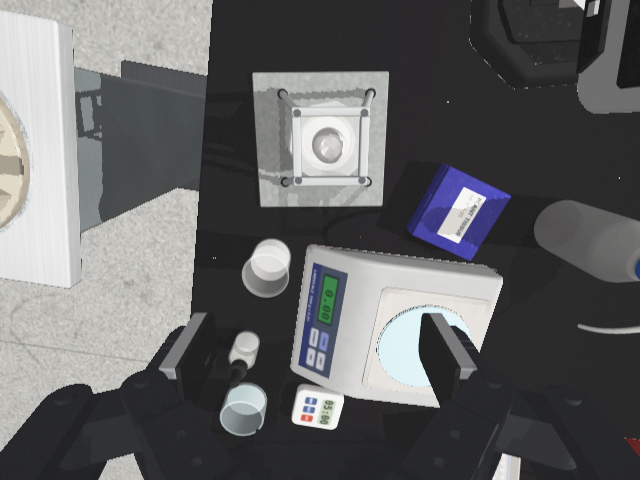

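The stand stands square on the mat round the lamp: its frame is at (293..368, 108..185), with the cap at (328,146) in its middle. Next is the gauze.

```bash
python3 -m creep '[[[0.006,-0.025,0,-4,0.085],[0.012,-0.05,0,-7.5,0.085],[0.012,-0.05,0,-7.5,0.085],[0.012,-0.05,0,-7.5,0.085],[0.012,-0.05,0,-5.2,0.085],[0.012,-0.05,0,0,0.085],[0.012,-0.05,0,0,0.085],[0.012,-0.05,0,0,0.085],[0.01,-0.04,-0.02,0,0.085],[0.0066,-0.021,-0.03,0,0.085]]]'
python3 -m creep '[[[0,0,-0.05,0,0.085],[0,0,-0.05,0,0.085],[0,0,-0.04,0,0.085],[0,0,-0.02,0,0.085],[0,0,0,0,0.085],[0,0,0,0,0.085]]]'
python3 - <<'E'
from h import *
s,im,d,P=snap("wrist","w4.png")
for m in finder.masks_of("gauze","wrist")[:1]:
    q=P[m["mask"]]; q=q[abs(q[:,2]-.008)<.005]; print(m["centre"],rect(q),len(q))
k=P[(abs(P[...,2]-.008)<.0035)&(abs(P[...,0]-.56)<.047)&(abs(P[...,1]+.41)<.047)]; print(rect(k),len(k))
E
```

```text
time: 11.9
eef_pos: [0.5607, -0.41, 0.2638]
orientation: [[0.367, 0.93, 0.0], [0.93, -0.367, -0.0], [0.0, 0.0, -1.0]]
ft_force: [-0.0, -0.6, -0.1]
gripper_width: 0.0849
grasp_force: 0.0
time: 12.65
eef_pos: [0.5604, -0.4082, 0.1059]
orientation: [[0.366, 0.931, 0.001], [0.931, -0.366, -0.0], [-0.0, 0.001, -1.0]]
ft_force: [0.0, -0.1, -0.3]
gripper_width: 0.0848
grasp_force: 0.0
[315.5, 252.1] (array([ 560.2, -410.9]), array([66.4, 66.2]), -21.4) 8318
(array([ 560.2, -410.8]), array([66.5, 66.1]), -21.5) 8218
```

View pics/w4.png

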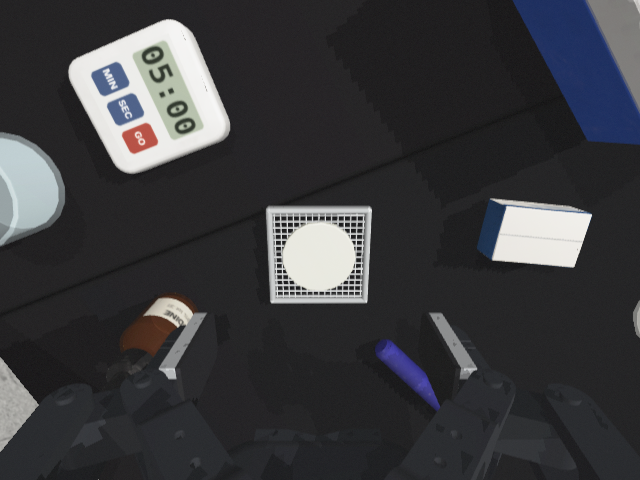

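The gauze at (319,255) is square between the open fingers and nothing is in the way: the amber bottle is at (155,330), the marker at (405,370).

```bash
python3 -m creep '[[[0,-0.0015,-0.03,0,0.085],[0,0,-0.03,0,0.085],[0,0,-0.014,0,0.085],[0,0,0,0,0.085],[0,0,-0.004,0,0.085],[0,0,0,0,0.085]]]'
python3 -m creep '[[[0,0,-0.004,0,0.085],[0,0,0,0,0.085]]]'; python3 -m creep '[[[0,0,-0.004,0,0.085],[0,0,0,0,0.085]]]' | grep -E "eef|force"
python3 - <<'E'
from h import *
s,im,d,P=snap("wrist")
f=P[(P[...,2]<.06)&(P[...,2]>-.02)]
# finger pads: left/right image regions
for nm,sl in(("L",np.s_[300:380,150:215]),("R",np.s_[300:380,425:490])):
    z=P[sl][...,2]; D=d[sl]; k=D<.2; print(nm,k.sum(),np.percentile(z[k&(D>0)],[1,5,20,50]).round(4))
E
```

```text
time: 13.5
eef_pos: [0.5602, -0.4105, 0.0284]
orientation: [[0.367, 0.93, 0.001], [0.93, -0.367, -0.001], [-0.001, 0.002, -1.0]]
ft_force: [0.4, 0.4, -0.2]
gripper_width: 0.0849
grasp_force: 0.0
time: 13.75
eef_pos: [0.5595, -0.4099, 0.0232]
orientation: [[0.367, 0.93, -0.0], [0.93, -0.367, 0.0], [0.0, -0.0, -1.0]]
ft_force: [0.9, 0.6, -1.0]
gripper_width: 0.0849
grasp_force: 0.0
eef_pos: [0.5594, -0.4098, 0.0188]
ft_force: [0.0, 0.0, 0.6]
grasp_force: 0.0
L 5200 [-0.0009 -0.0005  0.0002  0.019 ]
R 5200 [-0.001  -0.0006  0.0001  0.0198]
```

```bash
python3 -m creep '[[[0,0,0.002,0,0.07],[0,0,0,0,0.07],[0,0,0,0,0.07]]]' 30 | grep -E "eef|force|width"; python3 -m creep '[[[0,0,0,0,0.06],[0,0,0,0,0.06],[0,0,0,0,0.06]]]' 30| grep -E "eef|force|width"
```

```text
eef_pos: [0.5597, -0.4101, 0.0215]
ft_force: [-0.4, -0.2, -0.4]
gripper_width: 0.07
grasp_force: 0.0
eef_pos: [0.5599, -0.4102, 0.0218]
ft_force: [-0.1, -0.3, 4.0]
gripper_width: 0.0647
grasp_force: 33.7
```

```bash
python3 -m creep '[[[0,0,0.01,0,0.06],[0,0,0.03,0,0.06],[0,0,0.06,0,0.06],[0,0,0.06,0,0.06],[0,0.02,0.06,0,0.06],[-0.01,0.045,0.01,2,0.06],[-0.012,0.05,0,6,0.06],[-0.012,0.05,0,6,0.06],[-0.012,0.05,0,6,0.06],[-0.012,0.05,0,6,0.06]]]' | grep -E "eef|force|width"; python3 -m creep '[[[-0.012,0.05,0,5.8,0.06],[-0.012,0.05,0,0,0.06],[-0.012,0.05,0,0,0.06],[-0.012,0.05,0,0,0.06],[-0.008,0.04,0,0,0.06],[-0.0033,0.03,0,0,0.06],[0,0.0136,0,0,0.06],[0,0,0,0,0.06],[0,0,0,0,0.06]]]'
python3 - <<'E'
from h import *
s,im,d,P=snap("wrist","w5.png")
print(np.round(s["eef_pos"],4)); z=s["eef_pos"][2]-.0217+.008
B=(abs(P[...,0]-.454)<.06)&(abs(P[...,1]-.087)<.06)
for z,nm in((.145,"frame"),(z,"gauze")):
    k=P[(abs(P[...,2]-z)<.006)&B]
    if len(k)>9: print(nm,rect(k),len(k),np.median(k[:,2]).round(4))
E
```

```text
eef_pos: [0.5008, -0.1436, 0.2508]
ft_force: [0.8, 0.3, -0.2]
gripper_width: 0.0649
grasp_force: 33.6
time: 17.18
eef_pos: [0.4425, 0.1376, 0.2506]
orientation: [[-0.178, 0.984, -0.0], [0.984, 0.178, -0.0], [-0.0, -0.0, -1.0]]
ft_force: [-0.5, -0.8, -1.3]
gripper_width: 0.0647
grasp_force: 33.6
[0.4425 0.1376 0.2506]
frame (array([446.9, 115.4]), array([59.6,  8. ]), 8.3) 108 0.1436
gauze (array([437.1, 127.5]), array([78.4, 49. ]), 10.2) 11771 0.2365
```

View pics/w5.png

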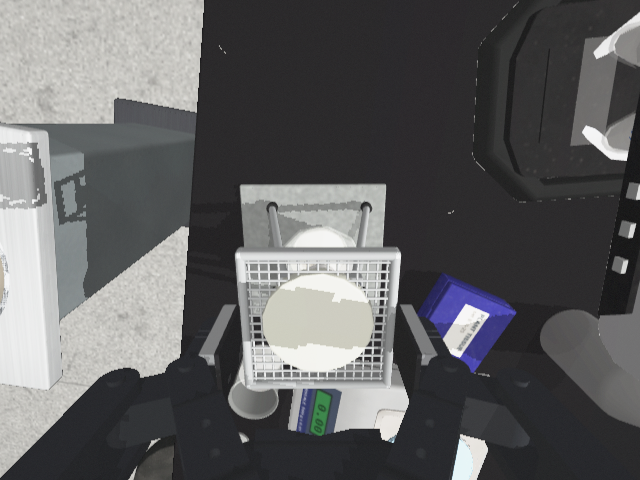

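The gauze is held level and square, but I over-counted a row and it sits 5 cm too far left. I'll shift it back and lower it.

```bash
python3 -m creep '[[[0.005,-0.025,0,0,0.06],[0.005,-0.0242,0,0,0.06],[0,0,-0.02,0,0.06],[0,0,-0.03,0,0.06],[0,0,-0.02,0,0.06],[0,0,0,0,0.06],[0,0,0,0,0.06]]]'
python3 - <<'E'
from h import *
for n in ("wrist","side"):
    s,im,d,P=snap(n,n+"6.png")
    z=sense()["eef_pos"][2]-.0217+.008
    B=(abs(P[...,0]-.454)<.06)&(abs(P[...,1]-.087)<.06)
    for z,nm in((.145,"frame"),(z,"gauze")):
        k=P[(abs(P[...,2]-z)<.004)&B]
        if len(k)>9: print(n,nm,rect(k),len(k),np.median(k[:,2]).round(4))
E
```

```text
time: 18.1
eef_pos: [0.4529, 0.0886, 0.1814]
orientation: [[-0.178, 0.984, 0.001], [0.984, 0.178, -0.0], [-0.0, 0.001, -1.0]]
ft_force: [-0.7, 0.4, -0.3]
gripper_width: 0.0645
grasp_force: 33.6
wrist frame (array([451.7,  89.1]), array([60.4, 59.9]), 10.4) 2111 0.1449
wrist gauze (array([452.2,  88.3]), array([89.4, 67.1]), 10.6) 18515 0.1672
side frame (array([451. ,  94.1]), array([59.3, 62.2]), 10.1) 123 0.1445
side gauze (array([452.,  92.]), array([89.7, 71.6]), 11.7) 528 0.1674
```

```bash
python3 -m creep '[[[-0.0005,0,-0.008,0,0.06],[0,0,-0.005,0,0.06],[0,0,-0.001,0,0.06],[0,0,0,0,0.06]]]'| grep -E "eef|force|width"
python3 -m creep '[[[0,0,-0.0012,0,0.06],[0,0,0,0,0.06]]]'| grep -E "eef|force|width"
```

```text
eef_pos: [0.4516, 0.0892, 0.1667]
ft_force: [-1.2, -0.2, 2.6]
gripper_width: 0.0647
grasp_force: 33.9
eef_pos: [0.4517, 0.0892, 0.1667]
ft_force: [-4.6, 0.6, 10.9]
gripper_width: 0.0649
grasp_force: 34.8
```

```bash
python3 -m creep '[[[0,0,0.001,0,0.085],[0,0,0,0,0.085],[0,0,0,0,0.085],[0,0,0,0,0.085],[0,0,0.02,0,0.085],[0,0,0.04,0,0.085],[0,0,0.06,0,0.085],[0,-0.03,0.02,0,0.085],[0,-0.03,0,0,0.085],[0,0,0,0,0.085]]]' | grep -E "time|eef"
python3 - <<'E'
from h import *
s,im,d,P=snap("wrist","w7.png")
B=(abs(P[...,0]-.454)<.06)&(abs(P[...,1]-.087)<.06)
k=P[(abs(P[...,2]-.153)<.004)&B]; print("gauze",rect(k),len(k),np.median(k[:,2]).round(4),k[:,2].std())
k=P[(abs(P[...,2]-.139)<.005)&B]; print("frame",rect(k),len(k))
q=P[finder.masks_of("mat","wrist")[0]["mask"]]; q=q[abs(q[:,2]-.005)<.004]; print("mat",rect(q))
E
python3 -m creep '[[[0,-0.04,0,0,0.085],[-0.006,-0.05,0,0,0.085],[-0.01,-0.05,0,0,0.085],[-0.01,-0.05,0,0,0.085],[-0.01,-0.05,0,0,0.085],[-0.01,-0.05,-0.03,0,0.085],[-0.0024,-0.0377,-0.04,0,0.085],[0,0,-0.04,0,0.085],[0,0,0,0,0.085],[0,0,0,0,0.085]]]'
python3 - <<'E'
from h import *
s,im,d,P=snap("wrist","w8.png")
B=(abs(P[...,0]-.403)<.045)&(abs(P[...,1]+.2985)<.045)
k=P[(abs(P[...,2]-.04)<.003)&B]; print("dish",rect(k),circ(k),len(k))
E
```

```text
time: 20.2
eef_pos: [0.4521, 0.0279, 0.3066]
gauze (array([451. ,  88.9]), array([66.2, 65.4]), 10.2) 6628 0.1526 0.0010142741701272035
frame (array([450.7,  88.9]), array([58.2, 56.8]), 11.3) 177
mat (array([447. ,  82.9]), array([151.6, 150.3]), 11.0)
time: 21.55
eef_pos: [0.4042, -0.2981, 0.1975]
orientation: [[-0.18, 0.984, 0.001], [0.984, 0.18, -0.0], [-0.001, 0.001, -1.0]]
ft_force: [0.1, 0.2, 0.0]
gripper_width: 0.0845
grasp_force: 0.0
dish (array([ 402.7, -298.6]), array([61. , 61.2]), 2.0) (array([ 0.4026, -0.2984]), 0.0292) 930
```

View pics/w7.png

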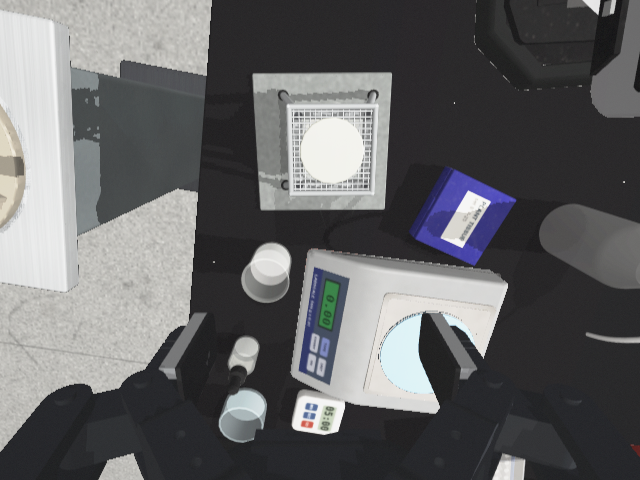

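View pics/w8.png

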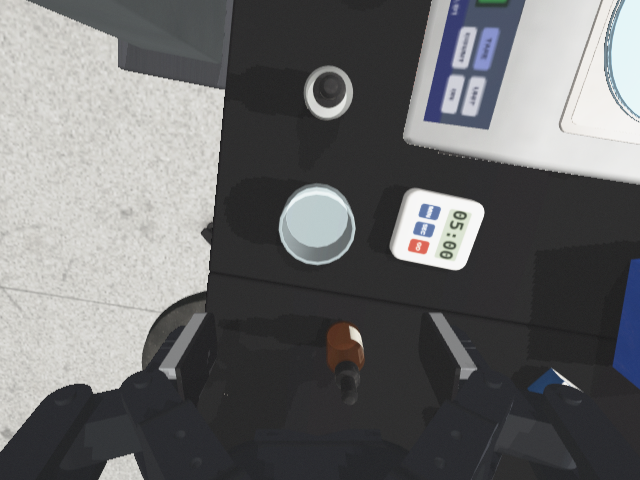

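The gauze lies square on the stand, at (332,149) in the first picture. In the second, the dish at (317,225) is between the fingers, with the timer at (437,228) clear. Now I'll grasp the dish.

```bash
python3 -m creep '[[[-0.0015,0,-0.04,0,0.085],[0,0,-0.05,0,0.085],[0,0,-0.05,0,0.085],[0,0,-0.021,0,0.085],[0,0,0,0,0.085],[0,0,0,0,0.055],[0,0,0,0,0.055],[0,0,0,0,0.055],[0,0,0,0,0.055],[0,0,0,0,0.055]]]' 25
python3 -m creep '[[[0,0,0.01,0,0.055],[0,0,0.03,0,0.055],[0,0,0,0,0.055]]]'|grep -E "eef|force|width"
```

```text
time: 22.85
eef_pos: [0.4035, -0.2997, 0.0379]
orientation: [[-0.179, 0.984, 0.004], [0.984, 0.179, -0.003], [-0.003, 0.003, -1.0]]
ft_force: [1.0, 1.7, 6.1]
gripper_width: 0.0621
grasp_force: 26.9
eef_pos: [0.4036, -0.3002, 0.0784]
ft_force: [-0.3, -0.2, -0.2]
gripper_width: 0.0619
grasp_force: 27.7
```

```bash
python3 -m creep '[[[0,0,0.05,0,0.055],[0,0,0.06,0,0.055],[0,0.02,0.062,0,0.055],[0.006,0.045,0,0,0.055],[0.006,0.05,0,0,0.055],[0.006,0.05,0,0,0.055],[0.006,0.05,0,0,0.055],[0.006,0.05,0,0,0.055],[0.006,0.05,0,0,0.055],[0.006,0.04,0,0,0.055]]]'|grep -E "eef|force|width"
python3 -m creep '[[[0.0056,0.025,0,0,0.055],[0,0.0075,0,0,0.055],[0,0,-0.02,0,0.055],[0,0,-0.02,0,0.055],[0,0,0,0,0.055],[0,0,0,0,0.055]]]'
python3 - <<'E'
from h import *
s,im,d,P=snap("wrist","w9.png"); z=s["eef_pos"][2]+.002
B=(abs(P[...,0]-.451)<.045)&(abs(P[...,1]-.088)<.045)
k=P[(abs(P[...,2]-z)<.005)&B]; print("dish",rect(k),circ(k),len(k))
k=P[(abs(P[...,2]-.153)<.004)&B]; print("gauze",rect(k),len(k))
E
```

```text
eef_pos: [0.4436, 0.0575, 0.2447]
ft_force: [1.3, -1.3, 0.8]
gripper_width: 0.0623
grasp_force: 28.2
time: 25.22
eef_pos: [0.4497, 0.0877, 0.2054]
orientation: [[-0.178, 0.984, 0.0], [0.984, 0.178, -0.0], [-0.0, 0.0, -1.0]]
ft_force: [0.3, -0.6, 0.2]
gripper_width: 0.0621
grasp_force: 28.2
dish (array([447.9,  89.5]), array([63., 69.]), -29.6) (array([0.4489, 0.09  ]), 0.0306) 6762
gauze (array([448.3, 103.3]), array([66.2, 37.6]), 10.3) 2844
```

View pics/w9.png

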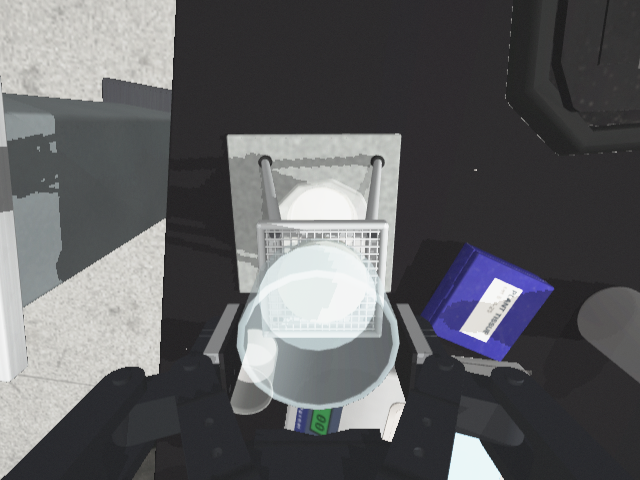

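The dish is held over the gauze, with its rim round (317,335). It needs 1.3 mm more in x, then I'll lower it.

```bash
python3 -m creep '[[[0.0013,0,-0.006,0,0.055],[0,0,-0.005,0,0.055],[0,0,-0.002,0,0.055],[0,0,0,0,0.055]]]'|grep -E "eef|force|width"
python3 -m creep '[[[0,0,-0.0015,0,0.055],[0,0,0,0,0.055]]]'|grep -E "eef|force|width"
```

```text
eef_pos: [0.4506, 0.0881, 0.1917]
ft_force: [0.7, -0.4, -1.0]
gripper_width: 0.0618
grasp_force: 28.2
eef_pos: [0.451, 0.0882, 0.1909]
ft_force: [-0.4, -0.2, 3.0]
gripper_width: 0.0616
grasp_force: 28.5
```

```bash
python3 -m creep '[[[0,0,0,0,0.085],[0,0,0,0,0.085],[0,0,0,0,0.085],[0,0,0,0,0.085],[0,0,0.02,0,0.085],[0,0,0.04,0,0.085],[0,-0.03,0.04,0,0.085],[-0.006,-0.03,0,0,0.085],[0,0,0,0,0.085]]]' | grep -E "time|eef"
python3 - <<'E'
from h import *
s,im,d,P=snap("wrist","w10.png")
B=(abs(P[...,0]-.451)<.045)&(abs(P[...,1]-.088)<.045)
k=P[(abs(P[...,2]-.193)<.004)&B]; print("dish",rect(k),circ(k),len(k))
k=P[(abs(P[...,2]-.153)<.003)&B]; print("gauze",rect(k),len(k))
E
python3 -m creep '[[[-0.01,-0.04,0,0,0.05],[-0.01,-0.05,0,0,0.05],[-0.01,-0.05,0,0,0.05],[-0.01,-0.05,0,0,0.05],[-0.009,-0.03,0,0,0.05],[-0.003,-0.006,-0.04,0,0.05],[0,0,-0.04,0,0.05],[0,0,-0.03,0,0.05],[0,0,0,0,0.05],[0,0,0,0,0.05]]]'
python3 - <<'E'
from h import *
s,im,d,P=snap("wrist","w11.png")
B=(abs(P[...,0]-.3932)<.03)&(abs(P[...,1]+.1978)<.03)
for a,b in((.058,.073),(.076,.096)):
    k=P[(P[...,2]>a)&(P[...,2]<b)&B]; print(circ(k),rect(k),len(k))
E
```

```text
time: 27.15
eef_pos: [0.4449, 0.0269, 0.2909]
dish (array([449.9,  89.3]), array([61.2, 61. ]), 37.5) (array([0.4498, 0.0894]), 0.0291) 1795
gauze (array([451. ,  88.8]), array([66.1, 65.9]), 10.1) 1302
time: 28.45
eef_pos: [0.3935, -0.1977, 0.1812]
orientation: [[-0.18, 0.984, 0.001], [0.984, 0.18, -0.0], [-0.0, 0.001, -1.0]]
ft_force: [-0.4, -0.8, 0.2]
gripper_width: 0.05
grasp_force: 0.0
(array([ 0.3922, -0.1974]), 0.0086) (array([ 392.1, -196.4]), array([20.6, 17.7]), 10.9) 482
(array([ 0.3921, -0.1972]), 0.0047) (array([ 392.1, -197.9]), array([12.8, 12.5]), -12.3) 408
```

View pics/w11.png

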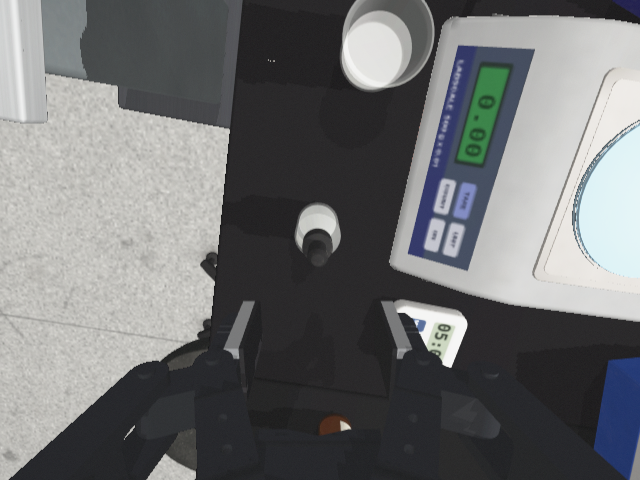

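The dish is central on the gauze to about 1 mm. The clear bottle at (318,240) is between the fingers. I'll grip it by the collar.

```bash
python3 -m creep '[[[-0.001,0,-0.04,0,0.05],[0,0,-0.04,0,0.05],[0,0,-0.019,0,0.05],[0,0,0,0,0.05],[0,0,0,0,0.015],[0,0,0,0,0.015],[0,0,0,0,0.015],[0,0,0,0,0.015]]]' 25
python3 -m creep '[[[0,0,0.01,0,0.015],[0,0,0.03,0,0.015],[0,0,0,0,0.015]]]'|grep -E "eef|force|width"
python3 - <<'E'
from h import *
s,im,d,P=snap("wrist","w12.png")
c,Rw,o=cam("wrist",s)
E
```

```text
time: 29.5
eef_pos: [0.3931, -0.1987, 0.083]
orientation: [[-0.179, 0.984, 0.003], [0.984, 0.179, -0.002], [-0.003, 0.003, -1.0]]
ft_force: [-0.0, 0.3, 6.3]
gripper_width: 0.0194
grasp_force: 24.5
eef_pos: [0.3932, -0.1989, 0.1237]
ft_force: [0.2, 0.2, -0.5]
gripper_width: 0.0194
grasp_force: 24.6
```

View pics/w12.png

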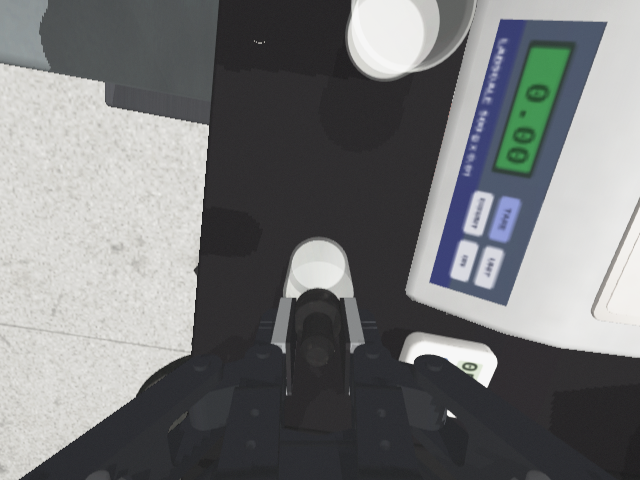

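```bash
python3 -m creep '[[[0,0,0.06,0,0.015],[0,0,0.06,0,0.015],[0.007,0.02,0.06,0,0.015],[0.008,0.045,0,0,0.015],[0.008,0.05,0,0,0.015],[0.008,0.05,0,0,0.015],[0.008,0.05,0,0,0.015],[0.008,0.04,0,0,0.015],[0.007,0.025,0,0,0.015],[0.0031,0.0071,0,0,0.015]]]'|grep -E "eef|force|width"
python3 -m creep '[[[0,0,0,0,0.015],[0,0,-0.03,0,0.015],[0,0,-0.02,0,0.015],[0,0,0,0,0.015]]]'
python3 - <<'E'
from h import *
for n in ("wrist","side"):
    s,im,d,P=snap(n,n+"13.png")
    B=(abs(P[...,0]-.451)<.045)&(abs(P[...,1]-.088)<.045)
    k=P[(abs(P[...,2]-.193)<.004)&B]; print(n,"dish",rect(k),circ(k),len(k))
E
```

```text
eef_pos: [0.4485, 0.0902, 0.2993]
ft_force: [-0.1, 0.2, -0.7]
gripper_width: 0.0191
grasp_force: 25.0
time: 31.68
eef_pos: [0.4475, 0.0878, 0.2488]
orientation: [[-0.177, 0.984, -0.004], [0.984, 0.177, -0.0], [0.0, -0.004, -1.0]]
ft_force: [-0.5, 0.1, 0.4]
gripper_width: 0.019
grasp_force: 25.0
wrist dish (array([449.1,  96.2]), array([61.2, 48.4]), 7.3) (array([0.45  , 0.0898]), 0.0275) 1845
side dish (array([449. ,  97.3]), array([59.9, 58.1]), 6.2) (array([0.4499, 0.0923]), 0.0263) 153
```

```bash
python3 -m creep '[[[0.0025,0.0005,0,0,0.015],[0,0,-0.004,0,0.015],[0,0,-0.003,0,0.015],[0,0,0,0,0.015]]]'|grep -E "eef|force|width"
python3 -m creep '[[[0,0,-0.0015,0,0.015],[0,0,0,0,0.015]]]'|grep -E "eef|force|width"
```

```text
eef_pos: [0.4511, 0.0894, 0.243]
ft_force: [0.1, -0.2, -1.0]
gripper_width: 0.0188
grasp_force: 25.0
eef_pos: [0.4512, 0.0894, 0.2417]
ft_force: [-0.2, -0.9, -0.1]
gripper_width: 0.0194
grasp_force: 25.0
```

Run:
```python
import cv2
from h import *
s,im,d,P=snap("side"); cv2.imwrite("pics/s14.png",cv2.resize(im[200:380,200:420,::-1],(733,600),interpolation=cv2.INTER_CUBIC))
```

```text
(no output)
```

View pics/s14.png

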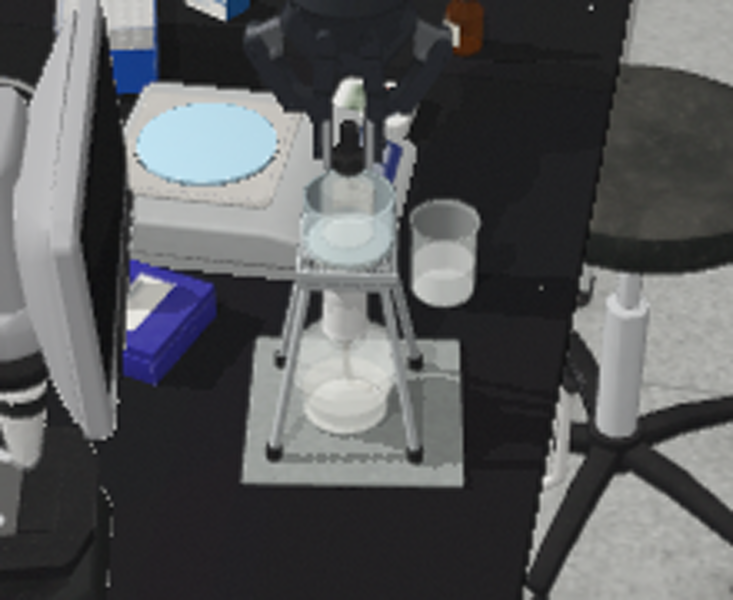

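The side view shows the bottle hanging in the dish at (350,180), with the stand around the lamp and the gauze level. I'll lower it to contact.

```bash
python3 -m creep '[[[0,-0.0008,-0.0015,0,0.015],[0,0,0,0,0.015]]]'|grep -E "eef|force|width"; python3 -m creep '[[[0,0,-0.001,0,0.015],[0,0,0,0,0.015]]]'|grep -E "eef|force|width"
```

```text
eef_pos: [0.4513, 0.0885, 0.2402]
ft_force: [0.1, 0.4, -0.9]
gripper_width: 0.0191
grasp_force: 25.0
eef_pos: [0.4516, 0.0886, 0.24]
ft_force: [-1.5, 0.7, 4.5]
gripper_width: 0.0189
grasp_force: 25.5
```

```bash
python3 -m creep '[[[0,0,0,0,0.045],[0,0,0,0,0.045],[0,0,0,0,0.045],[0,0,0.02,0,0.045],[0,0,0.04,0,0.045],[0,0,0.03,0,0.06],[0,-0.03,0,0,0.085],[0.006,-0.05,0,-6,0.085],[0.008,-0.05,0,-5.8,0.085],[0,0,0,0,0.085]]]'|grep -E "time|eef|force"
python3 - <<'E'
from h import *
s,im,d,P=snap("wrist","w15.png")
B=(abs(P[...,0]-.451)<.05)&(abs(P[...,1]-.088)<.05)
for a,b in((.189,.197),(.216,.232),(.235,.252),(.15,.156)):
    k=P[(P[...,2]>a)&(P[...,2]<b)&B]
    if len(k)>9: print(a,circ(k),rect(k),len(k))
E
python3 -m creep '[[[0.008,-0.05,0,0,0.085],[0.008,-0.05,0,0,0.085],[0.008,-0.05,0,0,0.085],[0.008,-0.05,-0.03,0,0.085],[0.0064,-0.035,-0.05,0,0.085],[0.004,-0.0126,-0.05,0,0.085],[0,0,-0.06,0,0.085],[0,0,-0.03,0,0.085],[0,0,0,0,0.085],[0,0,0,0,0.085]]]'
python3 - <<'E'
from h import *
s,im,d,P=snap("wrist","w16.png")
B=(abs(P[...,0]-.508)<.048)&(abs(P[...,1]+.289)<.05)
k=P[(abs(P[...,2]-.016)<.004)&B]; print("timer",rect(k),len(k),np.median(k[:,2]))
E
```

```text
time: 34.33
eef_pos: [0.4658, -0.0443, 0.3289]
ft_force: [0.8, -0.1, -0.7]
grasp_force: 0.0
0.189 (array([0.4498, 0.0893]), 0.0284) (array([449.7,  83.3]), array([49.5, 61.3]), -1.6) 1332
0.216 (array([0.451 , 0.0886]), 0.0086) (array([451.4,  87.4]), array([20.7, 17.9]), 16.9) 799
0.235 (array([0.451 , 0.0878]), 0.0043) (array([450.8,  87.7]), array([10.2, 12.8]), -1.4) 648
0.15 (array([0.4507, 0.0865]), 0.0341) (array([451. ,  88.6]), array([66. , 66.1]), 10.3) 1243
time: 35.62
eef_pos: [0.5088, -0.2888, 0.1109]
orientation: [[0.025, 1.0, 0.002], [1.0, -0.025, -0.001], [-0.001, 0.002, -1.0]]
ft_force: [0.1, 0.1, 0.3]
gripper_width: 0.0849
grasp_force: 0.0
timer (array([ 508.3, -289. ]), array([63.5, 70.1]), -1.5) 9990 0.01626390041996925
```

View pics/w15.png

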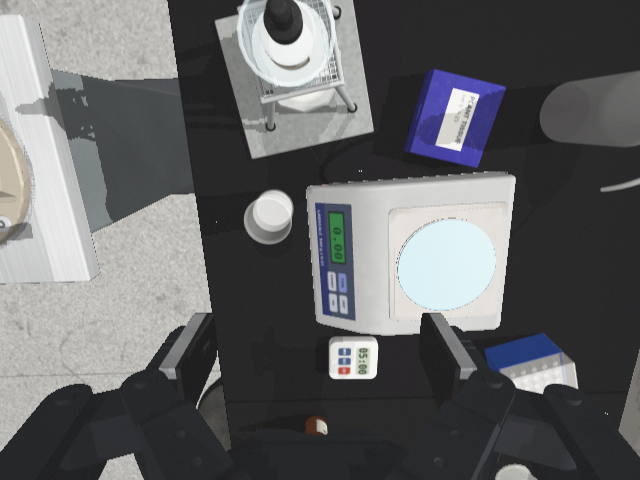

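View pics/w16.png

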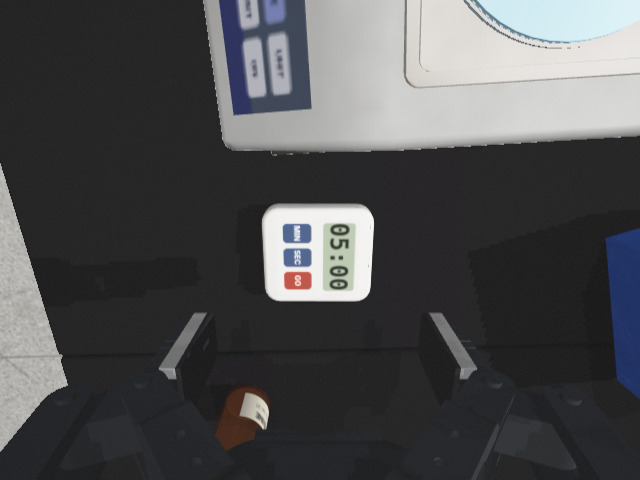

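The bottle stands upright in the dish, at (285,30) in the first picture. In the second, the timer at (318,252) is square between the fingers.

```bash
python3 -m creep '[[[0,0,-0.04,0,0.085],[0,0,-0.03,0,0.085],[0,0,-0.016,0,0.085],[0,0,0,0,0.085],[0,0,0,0,0.068],[0,0,0,0,0.055],[0,0,0,0,0.055],[0,0,0,0,0.055],[0,0,0,0,0.055]]]' 25
python3 -m creep '[[[0,0,0.01,0,0.055],[0,0,0.03,0,0.055],[0,0,0,0,0.055]]]'|grep -E "eef|force|width"
```

```text
time: 36.8
eef_pos: [0.5089, -0.2898, 0.0252]
orientation: [[0.026, 1.0, 0.003], [1.0, -0.026, -0.002], [-0.002, 0.003, -1.0]]
ft_force: [-0.2, -0.2, 6.3]
gripper_width: 0.069
grasp_force: 29.3
eef_pos: [0.5094, -0.2903, 0.0662]
ft_force: [-0.1, -0.6, -1.5]
gripper_width: 0.0693
grasp_force: 28.8
```

```bash
python3 -m creep '[[[0,0,0.05,0,0.055],[0,0,0.06,0,0.055],[0,0,0.06,0,0.055],[0,0,0.06,0,0.055],[-0.01,0.02,0.014,4,0.055],[-0.02,0.04,0,4,0.055],[-0.02,0.05,0,4,0.055],[-0.02,0.05,0,0,0.055],[-0.0158,0.05,0,0,0.055],[0,0.05,0,0,0.055]]]'|grep -E "eef|force|width"
python3 -m creep '[[[0,0.05,0,0,0.055],[0,0.05,0,0,0.055],[0,0.05,0,0,0.055],[0,0.04,0,0,0.055],[0,0.03,0,0,0.055],[0,0.0172,0,0,0.055],[0,0,0,0,0.055],[0,0,0,0,0.055]]]'
python3 - <<'E'
from h import *
s,im,d,P=snap("wrist","w17.png")
z=s["eef_pos"][2]-.009
k=P[(abs(P[...,2]-z)<.004)&(abs(P[...,0]-.4236)<.035)&(abs(P[...,1]-.208)<.05)]; print("timer",rect(k),len(k))
print("joints",np.round(s["joints"],2))
s,im,d,P=snap("side"); cv2.imwrite("pics/s17.png",im[...,::-1])
E
```

```text
eef_pos: [0.4205, -0.0276, 0.3071]
ft_force: [1.3, -0.2, -0.5]
gripper_width: 0.0696
grasp_force: 29.2
time: 39.42
eef_pos: [0.4219, 0.2074, 0.3072]
orientation: [[-0.182, 0.983, -0.0], [0.983, 0.182, -0.001], [-0.0, -0.0, -1.0]]
ft_force: [-0.4, 0.2, -0.5]
gripper_width: 0.0694
grasp_force: 29.2
timer (array([423.4, 208.5]), array([74.4, 64.7]), 9.6) 22294
joints [ 0.29  0.1  -0.1   1.37 -0.    1.67]
```

View pics/s17.png

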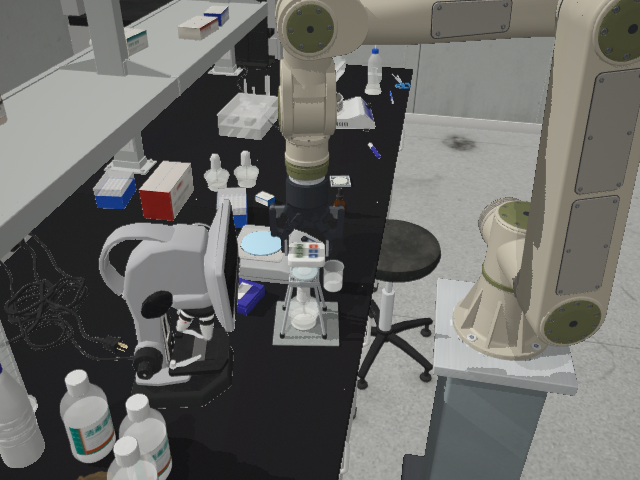

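```bash
python3 -m creep '[[[0.0015,0,-0.03,0,0.055],[0,0.001,-0.05,0,0.055],[0,0,-0.05,0,0.055],[0,0,-0.05,0,0.055],[0,0,-0.05,0,0.055],[0,0,-0.03,0,0.055],[0,0,-0.012,0,0.055],[0,0,0,0,0.055],[0,0,0,0,0.055]]]'
python3 -m creep '[[[0,0,-0.005,0,0.055],[0,0,-0.003,0,0.055],[0,0,0,0,0.055]]]'|grep -E "eef|force|width"
```

```text
time: 40.65
eef_pos: [0.4247, 0.2094, 0.0367]
orientation: [[-0.182, 0.983, 0.003], [0.983, 0.182, 0.001], [0.0, 0.003, -1.0]]
ft_force: [0.3, -0.3, 0.0]
gripper_width: 0.0694
grasp_force: 29.2
eef_pos: [0.4233, 0.2092, 0.0273]
ft_force: [1.0, 0.1, -1.3]
gripper_width: 0.0695
grasp_force: 29.2
```

```bash
python3 -m creep '[[[0,-0.002,0,0,0.055],[0,0,-0.0015,0,0.055],[0,0,0,0,0.055]]]'|grep -E "eef|force|width"; python3 -m creep '[[[0,0,-0.001,0,0.055],[0,0,0,0,0.055]]]'|grep -E "eef|force|width"
```

```text
eef_pos: [0.4233, 0.2071, 0.0257]
ft_force: [0.3, 0.0, -0.9]
gripper_width: 0.0694
grasp_force: 29.2
eef_pos: [0.4235, 0.2072, 0.0252]
ft_force: [-2.3, -0.8, 5.2]
gripper_width: 0.0697
grasp_force: 29.8
```

Contact. Release, raise the arm and check everything.

```bash
python3 -m creep '[[[0,0,0,0,0.085],[0,0,0,0,0.085],[0,0,0,0,0.085],[0,0,0,0,0.085],[0,0,0.02,0,0.085],[0,0,0.05,0,0.085],[0,0,0.06,0,0.085],[0,0,0.06,0,0.085],[0,0,0.06,0,0.085],[0,0,0.06,0,0.085]]]'|grep -E "time|eef"
python3 -m creep '[[[0,-0.02,0,0,0.085],[0,-0.04,0,0,0.085],[0,0,0,0,0.085],[0,0,0,0,0.085]]]'|grep -E "time|eef"
python3 - <<'E'
from h import *
s,im,d,P=snap("wrist","w18.png")
q=P[finder.masks_of("mat","wrist")[0]["mask"]]; q=q[abs(q[:,2]-.005)<.004]; print("mat",rect(q))
k=P[(abs(P[...,2]-.016)<.003)&(abs(P[...,0]-.424)<.06)&(abs(P[...,1]-.208)<.05)]; print("timer",rect(k),len(k),k[:,2].std())
B=(abs(P[...,0]-.451)<.05)&(abs(P[...,1]-.088)<.05)
for a,b in((.189,.197),(.216,.232),(.235,.252),(.15,.156)):
    k=P[(P[...,2]>a)&(P[...,2]<b)&B]
    if len(k)>9: print(a,circ(k),rect(k),len(k))
t=[-.1846*0,0]
E
```

```text
time: 42.9
eef_pos: [0.423, 0.2071, 0.3369]
time: 43.4
eef_pos: [0.4234, 0.1473, 0.3348]
mat (array([446.5,  83.9]), array([149.8, 149.3]), 10.4)
timer (array([422.5, 207.4]), array([69.7, 62.5]), 10.4) 3227 0.0009185600646000481
0.189 (array([0.4499, 0.0889]), 0.0278) (array([449.3,  90.6]), array([61.6, 59.2]), 17.4) 1037
0.216 (array([0.4504, 0.0902]), 0.0084) (array([450.2,  91.1]), array([20.9, 17.9]), 16.0) 525
0.235 (array([0.4503, 0.0907]), 0.0046) (array([450.2,  90.4]), array([12.7, 11.4]), 25.9) 380
0.15 (array([0.4496, 0.0943]), 0.032) (array([450.9,  89.4]), array([65.8, 65.6]), 10.0) 764
```

View pics/w18.png

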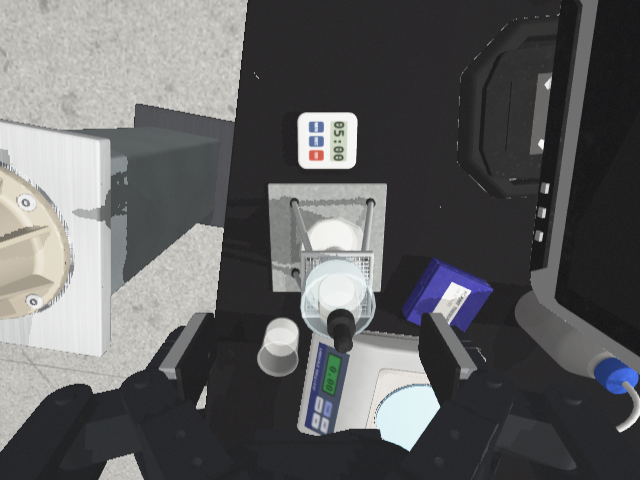

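The timer at (327,140) lies flat left of the mat, with a gap of about 19 mm and about 1 mm off the mat's middle. The stack on the lamp is upright and centred, with the bottle's cap at (340,325), and the robot is clear.

```bash
python3 -c "
from rig import job
print(job.finish_job())"
```

```text
the job is handed in; nothing more can be done
None
```

The job is handed in at about 43 s: stand, gauze, dish and clear bottle are stacked upright over the lamp, each centred to within about 2 mm, and the timer lies flat about 19 mm left of the mat; the lamp, beaker and amber bottle were never gripped or bumped.

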